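# Chill the lidded samples in their matching cold blocks

### The arm

A 6-joint arm with a two-finger parallel gripper is mounted at the origin on the work surface. World frame = base frame: x ahead of the robot, y to its left, z up, the work surface at z = 0. Lengths are in mm, angles in degrees, forces in N, time in s.
With the tool pointing down it reaches from about 300 to 850 mm from the base axis. Payload 4.2 kg.
Tool frame: the origin (TCP) lies on the centre line of the jaws, within the pads' length; the fingertips stand 14 mm ahead of it and the grasp point (between the pads) lies 5 mm behind it; z points along the fingers, y is the line along which they close (so a half turn about z gives the same grasp; the last joint's range is limited). The gripper opens to 91 mm and grips with 3 to 60 N. Pads are 32 mm wide; open, the fingers measure 118 mm over their backs; the gripper's body (76 mm by 178 mm) begins 60 mm behind the grasp point.
Start: joints at [68.583, 18.312, 89.639, -0, 72.044, -1.146], TCP at [199.22, 539.401, 227.976] pointing down, gripper open.
Joint ranges: [-177.97, 177.97], [-48.28, 115.42], [12.27, 149.76], [-77.06, 257.06], [2.81, 150.46], [-146.56, 146.56]. Speed limits (degrees/s): [147.25, 147.25, 180, 180, 180, 180].

### API

Orientations are given as [roll, pitch, yaw] about the fixed x, y, z axes, in that order (R = Rz(yaw) Ry(pitch) Rx(roll)).
In Python, from workcell import env gives the robot as it stands.
- The arm moves only by the tool arm_command, never from a script. Its argument "motion" is a list of rows, each an object with "offset": the shift along the tool's x, y, z in m, a list of three; "spin": the turn about the tool's z in rad. In form: [{"offset": [tx, ty, tz], "spin": spin}, ...]. A call has 1 to 5 rows; each row shifts and turns the commanded pose from where the row before left it, along the tool's axes as they then stand; what a row does not reach is not made up. A row lasts 1/8 s, in which the tool goes at most 62.5 mm and 10.7 degrees, less where a joint would pass 70% of its speed; a pose out of reach is approached as far as the arm can. A call with a gripper value outside its range is refused whole. "jaw" is the finger opening in m, from 0 to 0.0912, set as the call begins (left out, the last holds). The fingers move at their own pace and stop on an object; "newtons" is the grip in N (left out, the last holds). Time passes only in rows, so rows that do not move let the fingers close. It gives the time, the measured TCP pose, the force, the opening and the grip force at its end, in the units of the state.
- env.state(): the state, without advancing time (a new reading comes with each control period).
- env.grab_frame(name): name is "side" or "top"; returns (picture, depth): 480x640x3 uint8, blue, green, red; 480x640 float32, mm along the optical axis (not along the pixel's ray), 0 where there is no reading.
- env.camera_model(name): a dict with "fx", "fy", "cx", "cy" (pixels), "eye" and "rotation" of the camera in the world. Camera axes: x right, y down, z forward; pixel columns grow to the right and rows downward; lengths in mm; the calibration is good to about 2 mm. A picture is of the moment at which its call begins. camera_model takes no time and is no camera call.
- env.job_done(): hands the job in; it is judged then, once.
Trained networks look in the newest picture that a camera, given by its name, has taken for a name from the list of things; names that differ only in an ending like _2 or _b are one class to them, and where a whole thing is asked for, a point or a joint stands for the part that bears it (a point fixed in the world has none). Each returns a list of dicts, best first, with "score" (0 to 1); they miss things now and then, are a little off and sometimes report something else, mostly with a low value. They report only what shows in the picture. A call takes as long as a camera call.
- env.boxes_of(camera, target): "bbox" ([left, top, right, bottom] in pixels, round what is visible of it).
- env.pinpoint(camera, target): "location" ([column, row] in pixels: a listed point, or the origin of a listed thing).
The state is a dict: "time_s": time; "qpos": joint angles; "qvel": joint speeds; "effort": joint torques, N m; "ee_pos": TCP position; "ee_rot": TCP orientation; "force": force on the tool from outside, world axes, zero at the start; "torque": the same for the moment, N m; "gripper_width": finger opening in mm; "gripper_force": force on a finger pad.
Only numpy, scipy, OpenCV 4.12 (cv2) and the standard library are available. Lean on these libraries where they do the work, as an engineer would, in place of code of your own. Each camera call takes 0.05 s, during which the arm holds its last target. There are 200 camera calls.

### The job

Put the four grey-lidded sample containers into the aluminium cold blocks, each into the block whose well matches its shape and size (small round vial, wide round jar, square pot, oblong slide box), standing upright and flat on the well's floor. Keep them upright on the way and set them down rather than dropping them; leave the dropper bottle and the open beaker standing where they are.

Things in the scene. Friction and masses are not known exactly. Their poses are not given: they have to be found in the camera images.
- vial: Small round lidded sample vial: upright cylinder, 28 mm diameter, 62 mm high, white with a grey lid (top 16 mm), straight flush sides, 35 to 70 g. Origin: centre of its underside, which rests on the black bench (z = 0) at the start; z up.
- jar: Wide round lidded sample jar: upright cylinder, 54 mm diameter, 60 mm high, white with a grey lid (top 16 mm), straight flush sides, 84 to 168 g. Origin: centre of its underside, which rests on the black bench (z = 0) at the start; z up.
- square_pot: Square lidded sample pot: upright square prism, 38 x 38 mm, 66 mm high, white with a grey lid (top 16 mm), flat sides, 63 to 126 g; x and y axes normal to the sides. Origin: centre of its underside, which rests on the black bench (z = 0) at the start; z up.
- slide_box: Oblong lidded slide box: upright block, 66 mm along its x, 28 mm along its y, 60 mm high, white with a grey lid (top 14 mm), flat sides, 63 to 126 g; grip it across the 28 mm. Origin: centre of its underside, which rests on the black bench (z = 0) at the start; z up.
- block_small_round: Cold block with the small round well: 70 x 70 mm, well 40 mm in diameter (for the small round vial). Fixed to the bench; bare aluminium, 24 mm high, with one well open to the top, 14 mm deep (floor 10 mm above the bench), centred; a dark non-slip pad marks its floor. Origin: centre of its underside; z up.
- block_large_round: Cold block with the large round well: 94 x 94 mm, well 66 mm in diameter (for the wide round jar). Fixed to the bench; bare aluminium, 24 mm high, with one well open to the top, 14 mm deep (floor 10 mm above the bench), centred; a dark non-slip pad marks its floor. Origin: centre of its underside; z up.
- block_square: Cold block with the square well: 78 x 78 mm, well 50 x 50 mm, sides along the block's x and y (for the square pot). Fixed to the bench; bare aluminium, 24 mm high, with one well open to the top, 14 mm deep (floor 10 mm above the bench), centred; a dark non-slip pad marks its floor. Origin: centre of its underside; z up.
- block_oblong: Cold block with the oblong well: 104 mm along its x, 68 mm along its y, well 78 x 40 mm, long side along x (for the slide box). Fixed to the bench; bare aluminium, 24 mm high, with one well open to the top, 14 mm deep (floor 10 mm above the bench), centred; a dark non-slip pad marks its floor. Origin: centre of its underside; z up.
- dropper: White dropper bottle without a lid, loose, standing among the containers: 32 mm diameter, narrowing to a pointed tip at 84 mm height. To be left alone. Origin: centre of its underside.
- beaker: White open empty beaker, loose, standing among the containers: 52 mm diameter at the rim, 44 mm at the foot, 55 mm high. To be left alone. Origin: centre of its underside.

How it is judged (in metres and radians):
At the end, for the whole second after the job is handed in: Each of the four containers stands at rest, upright (within 0.08 rad) and on the floor of the well of its own cold block, its centre within 10 mm of the block's centre and its underside 6 to 13.5 mm above the block's underside; the dropper bottle and the beaker are within 25 mm of where they began (horizontal distance between vial and block_small_round below 0.01 m and z of vial in the frame of block_small_round between 0.006 and 0.0135 m and angle between each of vial, jar, square_pot, slide_box's own z axis and vertical below 0.08 rad and linear speed of each of vial, jar, square_pot, slide_box below 0.02 m/s and horizontal distance between jar and block_large_round below 0.01 m and z of jar in the frame of block_large_round between 0.006 and 0.0135 m and horizontal distance between square_pot and block_square below 0.01 m and z of square_pot in the frame of block_square between 0.006 and 0.0135 m and horizontal distance between slide_box and block_oblong below 0.01 m and z of slide_box in the frame of block_oblong between 0.006 and 0.0135 m and distance of each of dropper, beaker from where it was at the start of the episode below 0.025 m); the robot touches nothing.
It fails at once if a container is tipped by more than 0.5 rad (angle between any of vial, jar, square_pot, slide_box's own z axis and vertical above 0.5 rad).
It fails at once if a container is dropped (falls free of the fingers at over 0.7 m/s, a fall of some 25 mm) ((linear speed of vial above 0.7 m/s and contact force between the fingers and vial below 0.02 N) or (linear speed of jar above 0.7 m/s and contact force between the fingers and jar below 0.02 N) or (linear speed of square_pot above 0.7 m/s and contact force between the fingers and square_pot below 0.02 N) or (linear speed of slide_box above 0.7 m/s and contact force between the fingers and slide_box below 0.02 N)).
It fails at once if the dropper bottle or the beaker is pushed 25 mm or more, or tipped by more than 0.4 rad (distance of any of dropper, beaker from where it was at the start of the episode above 0.025 m or angle between any of dropper, beaker's own z axis and vertical above 0.4 rad).
It also fails if it takes over 106 s, if anything falls off the work surface, if the arm or the gripper's body presses on something with over 40 N, if the wrist force passes 120 N, or if a joint passes its speed limit or range.

## Working session

There is one attempt and no reset: what is moved stays moved. The work goes in short steps, Python scripts to look and compute and a tool call to move; the robot and the scene stay as the last step left them, time stands still between calls to the robot, and variables do not carry over. Pictures are saved under pics/ and viewed, at most 14 in all, crops included, and the job is handed in when it is done.

Besides the shell and the picture viewer there is one more tool, called after ">>>" as a command line: name --argument value ..., lists and objects as JSON in quotes. arm_command: Moves the arm, as the interface text tells. Its arguments: {"type":"object","properties":{"motion":{"type":"array"},"jaw":{"type":"number"},"newtons":{"type":"number"}},"required":["motion"]}

```bash
mkdir -p pics; ls; python3 - <<'E'
from workcell import env
import cv2,numpy as np
np.set_printoptions(precision=4,suppress=True)
print(env.state())
for c in("top","side"):
    p,d=env.grab_frame(c); cv2.imwrite(f"pics/{c}0.png",p); np.save(f"pics/{c}0.npy",d); print(c,env.camera_model(c))
    for n in "vial jar square_pot slide_box block_small_round block_large_round block_square block_oblong dropper beaker".split():
        print(n,[( [round(float(x)) for x in r["bbox"]],round(r["score"],2)) for r in env.boxes_of(c,n)[:3]])
E
```

```text
pics
{'time_s': 0.0, 'qpos': array([68.5832, 18.3512, 89.7079, -0.0003, 72.0444, -1.1446]), 'qvel': array([-0.0507,  0.0086,  0.017 ,  0.1033,  0.0233,  0.0252]), 'effort': array([ -0.0001, -41.2468, -23.1974,   0.0728,   0.0455,  -0.0001]), 'ee_pos': array([199.033 , 538.9238, 227.1142]), 'ee_rot': array([-179.8965,   -0.0018,  159.7278]), 'force': array([ 0.0102,  0.3296, -0.7756]), 'torque': array([ 0.0232,  0.0782, -0.0008]), 'gripper_force': 0.0, 'gripper_width': 91.23453259080723}
top {'fx': 521.506103932241, 'fy': 521.506103932241, 'cx': 324.89386905765326, 'cy': 246.78361047932637, 'eye': array([ 417.7101,   -7.3676, 1171.8388]), 'rotation': array([-175.7282,    0.4271,  -91.4682])}
vial [([233, 284, 250, 295], 0.53)]
jar []
square_pot []
slide_box [([284, 239, 309, 272], 0.92), ([123, 231, 166, 270], 0.7)]
block_small_round [([121, 231, 162, 266], 0.8), ([348, 268, 371, 288], 0.69)]
block_large_round [([485, 209, 534, 256], 0.55), ([436, 297, 472, 325], 0.34)]
block_square [([357, 172, 395, 212], 0.63)]
block_oblong [([252, 166, 295, 220], 0.94)]
dropper [([409, 264, 430, 282], 0.55), ([282, 240, 308, 269], 0.55)]
beaker [([163, 308, 196, 330], 0.72), ([435, 297, 467, 324], 0.45)]
side {'fx': 556.0134631864413, 'fy': 556.0134631864413, 'cx': 329.11795198857624, 'cy': 232.93691903732278, 'eye': array([ 199.4991, -630.1945,  827.767 ]), 'rotation': array([-137.5617,    0.1663,  -23.7274])}
vial [([262, 182, 273, 213], 0.85), ([432, 401, 515, 479], 0.22)]
jar [([316, 377, 350, 425], 0.95)]
square_pot [([314, 264, 337, 302], 0.84)]
slide_box [([308, 202, 338, 251], 0.95)]
block_small_round [([254, 117, 298, 151], 0.57)]
block_large_round [([429, 403, 518, 479], 0.68)]
block_square [([400, 252, 455, 300], 0.8)]
block_oblong [([350, 180, 403, 212], 0.76)]
dropper [([353, 321, 373, 358], 0.64)]
beaker [([209, 147, 235, 179], 0.91)]
```

View pics/top0.png

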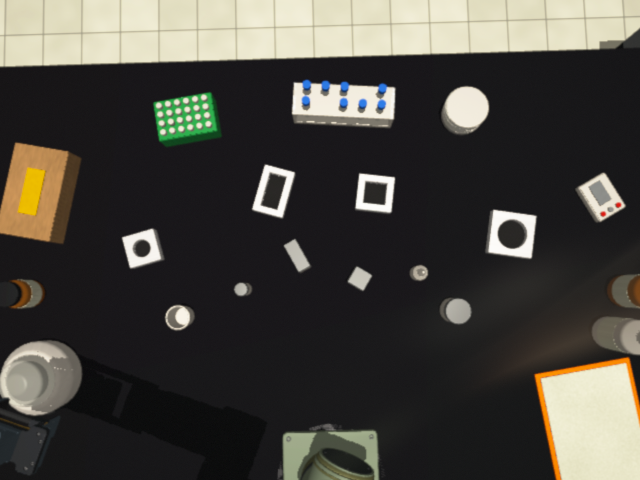

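View pics/side0.png

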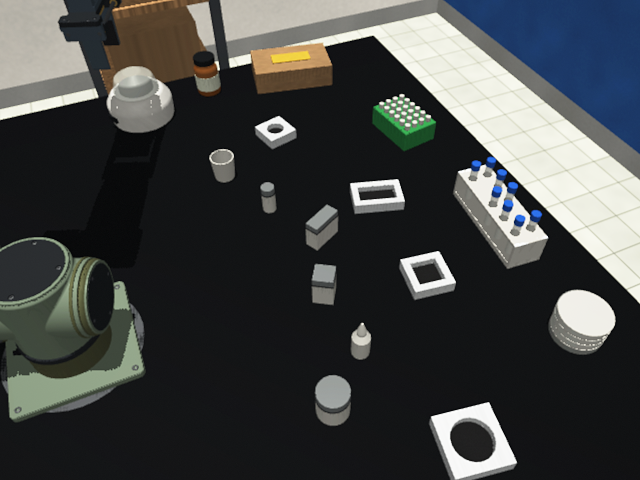

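The top view shows the slide box near (297,256), square pot (360,279), vial (242,289) and jar (456,311). The blocks are at (142,248), (274,191), (375,193) and (512,234), the dropper at (419,272) and the beaker at (179,317). The side view agrees with this layout. Next I'll measure the top faces from depth.

```bash
cat > h.py <<'E'
import numpy as np,cv2
from scipy.spatial.transform import Rotation as R
from workcell import env
def cloud(cam,d):
    m=env.camera_model(cam); v,u=np.mgrid[:480,:640]
    P=np.stack([(u-m["cx"])/m["fx"]*d,(v-m["cy"])/m["fy"]*d,d],-1)
    return P@R.from_euler("xyz",m["rotation"],degrees=True).as_matrix().T+m["eye"]
E
python3 - <<'E'
from h import *
W=None
d=np.load("pics/top0.npy"); W=cloud("top",d); img=cv2.imread("pics/top0.png")
bench=W[330:400,330:420][...,2]; print("bench z",np.median(bench),bench.std(), (d==0).mean())
O={"vial":(242,289,14,62),"jar":(456,311,24,60),"pot":(360,279,18,66),"box":(297,256,24,60),"b_s":(142,248,28,24),"b_l":(512,234,36,24),"b_sq":(375,193,30,24),"b_o":(274,191,36,24),"drop":(419,272,16,70),"beak":(179,317,22,55)}
for n,(u,v,r,h) in O.items():
    S=W[v-r:v+r,u-r:u+r].reshape(-1,3); dd=d[v-r:v+r,u-r:u+r].ravel()
    k=(dd>0)&(abs(S[:,2]-h)<(10 if h>30 else 7)); T=S[k].astype(np.float32)
    c=cv2.minAreaRect(T[:,:2]); print(n,k.sum(),"z",np.median(T[:,2]).round(1),"ctr",np.round(c[0],1),"size",np.round(c[1],1),"ang",round(c[2],1),"mean",T[:,:2].mean(0).round(1))
E
```

```text
bench z -0.25442419771195546 72.23959144793737 0.0038899739583333334Traceback (most recent call last):
  File "<stdin>", line 9, in <module>
cv2.error: OpenCV(4.12.0) /io/opencv/modules/imgproc/src/convhull.cpp:143: error: (-215:Assertion failed) total >= 0 && (depth == CV_32F || depth == CV_32S) in function 'convexHull'
```

```bash
cat > m.py <<'E'
from h import *
def measure(d,cam,O):
    W=cloud(cam,d); out={}
    for n,(u,v,r,h) in O.items():
        S=W[v-r:v+r,u-r:u+r].reshape(-1,3); dd=d[v-r:v+r,u-r:u+r].ravel()
        k=(dd>0)&(abs(S[:,2]-h)<(10 if h>30 else 7)); T=S[k].astype(np.float32)
        if not k.any(): print(n,"none",np.percentile(S[:,2],[5,50,90,99])); continue
        c=cv2.minAreaRect(np.ascontiguousarray(T[:,:2])); print(n,k.sum(),"z",np.median(T[:,2]).round(1),"ctr",np.round(c[0],1),"size",np.round(c[1],1),"ang",round(c[2],1),"mean",T[:,:2].mean(0).round(1))
E
python3 - <<'E'
from m import *
O={"vial":(242,289,14,62),"jar":(456,311,24,60),"pot":(360,279,18,66),"box":(297,256,24,60),"b_s":(142,248,28,24),"b_l":(512,234,36,24),"b_sq":(375,193,30,24),"b_o":(274,191,36,24),"drop":(419,272,16,70),"beak":(179,317,22,55)}
measure(np.load("pics/top0.npy"),"top",O)
E
```

```text
vial 139 z 61.7 ctr [415.6 180.9] size [26.9 25.4] ang 88.6 mean [416.5 180.5]
jar 527 z 59.5 ctr [ 358.5 -277.7] size [53.  52.3] ang 45.3 mean [ 358.8 -277.6]
pot 322 z 65.8 ctr [432.9 -72. ] size [38.2 37.9] ang 58.6 mean [433.  -71.8]
box 407 z 59.5 ctr [485.5  60.8] size [66.6 28.1] ang 28.3 mean [485.1  60.3]
b_s 802 z 23.4 ctr [512.6 406.4] size [71.2 72.5] ang 14.5 mean [512.4 405.6]
b_l 1190 z 23.4 ctr [ 522.7 -413.2] size [95.9 94.5] ang 80.2 mean [ 522.5 -412.7]
b_sq 747 z 23.5 ctr [ 622.4 -114. ] size [78.2 78.9] ang 82.0 mean [ 622.1 -114. ]
b_o 828 z 23.6 ctr [633.2 112. ] size [ 68.8 104.7] ang 73.4 mean [632.8 111.8]
drop 36 z 70.7 ctr [ 442.4 -202.6] size [13.4 15.3] ang 48.2 mean [ 442.3 -201.5]
beak 156 z 53.4 ctr [360.6 318.6] size [51.6 49. ] ang 87.2 mean [359.8 320.4]
```

```bash
cat > go.py <<'E'
from h import *
def go(x,y,z,yaw,n,s=None):
    s=env.state(); p=s["ee_pos"]; a=np.radians(s["ee_rot"][2]); dx,dy,dz=np.array([x,y,z])-p
    t=np.array([dx*np.cos(a)+dy*np.sin(a),dx*np.sin(a)-dy*np.cos(a),-dz])
    sp=-((yaw-s["ee_rot"][2]+180)%360-180)
    print("t",s["time_s"],"tool offset mm",t.round(1),"per row m",(t/n/1000).round(4),"spin rad",np.radians(sp).round(3),sp.round(1))
E
python3 - <<'E'
from go import *
for c,pts in(("top",[(40,375),(22,375),(65,370)]),("side",[(135,75),(140,105),(120,170),(80,60)])):
    W=cloud(c,np.load(f"pics/{c}0.npy"))
    for u,v in pts: print(c,u,v,W[v,u].round())
go(416,180.7,110,159.73,10)
E
```

```text
top 40 375 [254. 578. 111.]
top 22 375 [256. 607. 124.]
top 65 370 [255. 552.  63.]
side 135 75 [244. 595. 125.]
side 140 105 [235. 561.  67.]
side 120 170 [148. 435.  -3.]
side 80 60 [  71. 2086. -591.]
t 1.1 tool offset mm [-327.6 -261.4  118. ] per row m [-0.0328 -0.0261  0.0118] spin rad -0.0 -0.0
```

>>> arm_command --motion '[{"offset":[-0.0328,-0.0261,0],"spin":0},{"offset":[-0.0328,-0.0261,0],"spin":0},{"offset":[-0.0328,-0.0261,0],"spin":0},{"offset":[-0.0328,-0.0261,0],"spin":0},{"offset":[-0.0328,-0.0261,0],"spin":0}]' --jaw 0.06 --newtons 15

```text
time_s: 1.72
ee_pos: [308.4, 359.0, 228.1]
ee_rot: [180.0, 0.0, 159.7]
force: [1.1, 0.4, 0.2]
gripper_width: 59.8
gripper_force: 0.0
```

>>> arm_command --motion '[{"offset":[-0.0328,-0.0261,0.02],"spin":0},{"offset":[-0.0328,-0.0261,0.025],"spin":0},{"offset":[-0.0328,-0.0261,0.025],"spin":0},{"offset":[-0.0328,-0.0261,0.025],"spin":0},{"offset":[-0.0328,-0.0261,0.02],"spin":0}]'

```text
time_s: 2.35
ee_pos: [417.0, 179.7, 112.3]
ee_rot: [180.0, 0.0, 159.7]
force: [0.7, 0.2, 0.6]
gripper_width: 60.0
gripper_force: 0.0
```

>>> arm_command --motion '[{"offset":[0,0,0],"spin":0},{"offset":[0,0,0],"spin":0}]'

```text
time_s: 2.6
ee_pos: [416.6, 181.3, 113.3]
ee_rot: [180.0, 0.0, 159.7]
force: [0.0, 0.3, -0.6]
gripper_width: 59.9
gripper_force: 0.0
```

```bash
python3 -c "
from go import *
go(416,180.7,36,159.73,4)
p,d=env.grab_frame('side');cv2.imwrite('pics/s1.png',p)"
```

```text
t 2.6 tool offset mm [ 0.4 -0.8 77.3] per row m [ 0.0001 -0.0002  0.0193] spin rad -0.001 -0.0
```

View pics/s1.png

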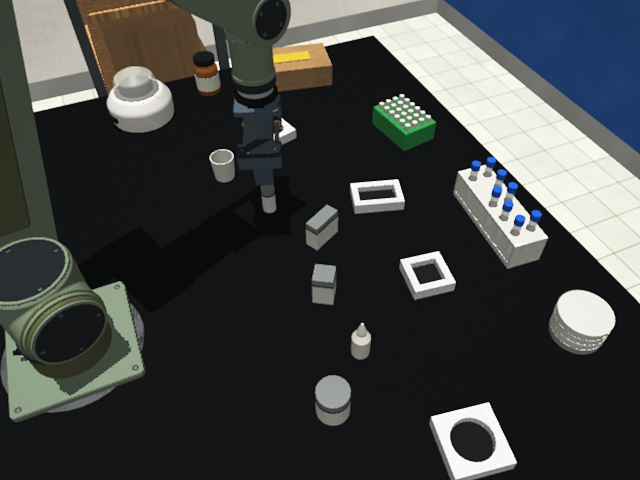

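The gripper is centred over the vial at (268,195), and the jug stands clear. I'll descend and grip.

>>> arm_command --motion '[{"offset":[0,0,0.025],"spin":0},{"offset":[0,0,0.025],"spin":0},{"offset":[0,0,0.017],"spin":0},{"offset":[0,0,0.009],"spin":0},{"offset":[0,0,0],"spin":0}]'

```text
time_s: 3.28
ee_pos: [416.3, 181.6, 37.0]
ee_rot: [180.0, -0.0, 159.8]
force: [-0.4, 0.9, 1.4]
gripper_width: 59.8
gripper_force: 0.0
```

>>> arm_command --motion '[{"offset":[0,0,0],"spin":0},{"offset":[0,0,0],"spin":0},{"offset":[0,0,0],"spin":0},{"offset":[0,0,0],"spin":0},{"offset":[0,0,0],"spin":0}]' --jaw 0.015 --newtons 15

```text
time_s: 3.9
ee_pos: [416.7, 181.0, 37.2]
ee_rot: [180.0, 0.0, 159.7]
force: [-0.1, -0.7, 2.8]
gripper_width: 27.8
gripper_force: 15.0
```

>>> arm_command --motion '[{"offset":[0,0,-0.008],"spin":0},{"offset":[0,0,-0.02],"spin":0},{"offset":[0,0,-0.02],"spin":0},{"offset":[0,0,-0.012],"spin":0},{"offset":[0,0,0],"spin":0}]'

```text
time_s: 4.53
ee_pos: [417.0, 181.1, 97.7]
ee_rot: [179.9, 0.1, 159.7]
force: [0.4, 0.5, 0.3]
gripper_width: 27.7
gripper_force: 15.0
```

```bash
python3 -c "
from go import *
go(512.6,406.2,92,159.73,10)"
```

```text
t 4.525 tool offset mm [-11.8 244.3   5.7] per row m [-0.0012  0.0244  0.0006] spin rad 0.0 0.0
```

>>> arm_command --motion '[{"offset":[-0.001,0.01,0],"spin":0},{"offset":[-0.001,0.02,0],"spin":0},{"offset":[-0.002,0.03,0],"spin":0},{"offset":[-0.002,0.036,0],"spin":0},{"offset":[-0.002,0.036,0],"spin":0}]'

```text
time_s: 5.15
ee_pos: [470.4, 304.4, 96.2]
ee_rot: [-180.0, -0.0, 159.8]
force: [0.5, -0.6, -0.4]
gripper_width: 27.9
gripper_force: 15.0
```

>>> arm_command --motion '[{"offset":[-0.002,0.036,0],"spin":0},{"offset":[-0.001,0.036,0],"spin":0},{"offset":[-0.001,0.024,0],"spin":0},{"offset":[0,0.012,0],"spin":0},{"offset":[0,0.004,0],"spin":0}]'

```text
time_s: 5.78
ee_pos: [512.0, 406.4, 96.1]
ee_rot: [-179.9, -0.0, 159.8]
force: [-0.6, 0.2, -0.9]
gripper_width: 27.8
gripper_force: 15.0
```

>>> arm_command --motion '[{"offset":[0,0,0],"spin":0},{"offset":[0,0,0.015],"spin":0},{"offset":[0,0,0.015],"spin":0},{"offset":[0,0,0],"spin":0}]'

```text
time_s: 6.28
ee_pos: [511.1, 404.4, 64.8]
ee_rot: [-179.8, -0.1, 159.7]
force: [-0.8, 0.1, -0.5]
gripper_width: 27.6
gripper_force: 15.0
```

```bash
python3 -c "
from go import *
go(512.6,406.2,47,159.73,10)
p,d=env.grab_frame('side');cv2.imwrite('pics/s2.png',cv2.resize(p[60:260,180:420],None,fx=3,fy=3))"
```

```text
t 6.275 tool offset mm [-0.8  2.2 17.8] per row m [-0.0001  0.0002  0.0018] spin rad -0.0 -0.0
```

View pics/s2.png

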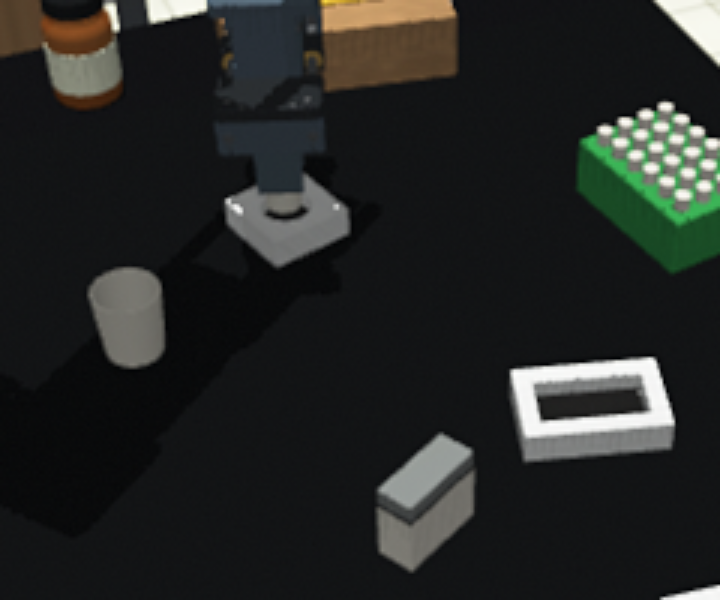

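The vial hangs upright over the round well (crop about (283,205)). I'll lower it.

>>> arm_command --motion '[{"offset":[-0.001,0.002,0.008],"spin":0},{"offset":[0,0,0.006],"spin":0},{"offset":[0,0,0.002],"spin":0},{"offset":[0,0,0.001],"spin":0},{"offset":[0,0,0],"spin":0}]'

```text
time_s: 6.95
ee_pos: [514.0, 407.2, 50.1]
ee_rot: [180.0, 0.0, 159.7]
force: [0.1, -1.0, 0.1]
gripper_width: 27.5
gripper_force: 15.0
```

>>> arm_command --motion '[{"offset":[0,0,0.0005],"spin":0},{"offset":[0,0,0],"spin":0},{"offset":[0,0,0],"spin":0}]'

```text
time_s: 7.32
ee_pos: [513.9, 407.2, 49.6]
ee_rot: [180.0, 0.0, 159.7]
force: [-1.2, -0.1, -1.3]
gripper_width: 27.6
gripper_force: 15.0
```

>>> arm_command --motion '[{"offset":[0,0,0.001],"spin":0},{"offset":[0,0,0],"spin":0},{"offset":[0,0,0.001],"spin":0},{"offset":[0,0,0],"spin":0},{"offset":[0,0,0],"spin":0}]'

```text
time_s: 7.95
ee_pos: [513.9, 407.2, 47.5]
ee_rot: [180.0, 0.0, 159.7]
force: [0.7, -0.6, -1.3]
gripper_width: 27.8
gripper_force: 15.0
```

>>> arm_command --motion '[{"offset":[0,0,0.0005],"spin":0},{"offset":[0,0,0],"spin":0},{"offset":[0,0,0],"spin":0}]'

```text
time_s: 8.32
ee_pos: [514.0, 407.2, 47.3]
ee_rot: [180.0, 0.0, 159.7]
force: [0.2, -0.2, 1.6]
gripper_width: 27.8
gripper_force: 15.0
```

>>> arm_command --motion '[{"offset":[0,0,0.0005],"spin":0},{"offset":[0,0,0],"spin":0}]'

```text
time_s: 8.57
ee_pos: [514.0, 407.2, 47.3]
ee_rot: [180.0, 0.0, 159.7]
force: [-1.5, -1.5, 6.2]
gripper_width: 28.0
gripper_force: 15.0
```

>>> arm_command --motion '[{"offset":[0,0,0],"spin":0},{"offset":[0,0,0],"spin":0},{"offset":[0,0,0],"spin":0}]' --jaw 0.056

```text
time_s: 8.95
ee_pos: [513.8, 407.1, 46.1]
ee_rot: [-180.0, -0.0, 159.7]
force: [-0.8, -1.8, -0.4]
gripper_width: 54.1
gripper_force: 0.0
```

>>> arm_command --motion '[{"offset":[0,0,-0.01],"spin":0},{"offset":[0,0,-0.02],"spin":0},{"offset":[0,0,-0.03],"spin":0},{"offset":[0,0,-0.015],"spin":0}]'

```text
time_s: 9.45
ee_pos: [514.7, 407.8, 123.8]
ee_rot: [179.8, 0.1, 159.7]
force: [-0.1, -0.1, 0.3]
gripper_width: 56.2
gripper_force: 0.0
```

>>> arm_command --motion '[{"offset":[0,0,0],"spin":-0.17},{"offset":[0,0,0],"spin":-0.17},{"offset":[0,0,0],"spin":-0.17},{"offset":[0,0,0],"spin":-0.17},{"offset":[0,0,0],"spin":-0.168}]'

```text
time_s: 10.07
ee_pos: [513.8, 407.1, 121.4]
ee_rot: [-180.0, -0.0, -151.4]
force: [-0.0, 0.2, 0.2]
gripper_width: 55.8
gripper_force: 0.0
```

```bash
python3 -c "
from go import *
go(485.4,60.6,112,208.3,8)"
```

```text
t 10.075 tool offset mm [ 190.9 -290.5    9.4] per row m [ 0.0239 -0.0363  0.0012] spin rad 0.006 0.3
```

>>> arm_command --motion '[{"offset":[0.0239,-0.0363,0],"spin":0.006},{"offset":[0.0239,-0.0363,0],"spin":0},{"offset":[0.0239,-0.0363,0],"spin":0},{"offset":[0.0239,-0.0363,0],"spin":0},{"offset":[0.0239,-0.0363,0],"spin":0}]'

```text
time_s: 10.7
ee_pos: [493.4, 189.5, 121.6]
ee_rot: [-180.0, 0.0, -152.0]
force: [-0.4, -0.7, -0.1]
gripper_width: 55.9
gripper_force: 0.0
```

>>> arm_command --motion '[{"offset":[0.0239,-0.0363,0],"spin":0},{"offset":[0.0239,-0.0363,0],"spin":0},{"offset":[0.0239,-0.0363,0.009],"spin":0},{"offset":[0,0,0],"spin":0},{"offset":[0,0,0],"spin":0}]'

```text
time_s: 11.32
ee_pos: [481.8, 61.4, 112.7]
ee_rot: [180.0, 0.0, -152.1]
force: [-0.4, -0.1, 0.9]
gripper_width: 55.9
gripper_force: 0.0
```

```bash
python3 -c "
from go import *
go(485.4,60.6,36,208.3,8)
p,d=env.grab_frame('side');cv2.imwrite('pics/s3.png',cv2.resize(p[60:260,180:420],None,fx=3,fy=3))"
```

```text
t 11.325 tool offset mm [-2.8 -2.3 76.7] per row m [-0.0003 -0.0003  0.0096] spin rad -0.006 -0.4
```

View pics/s3.png

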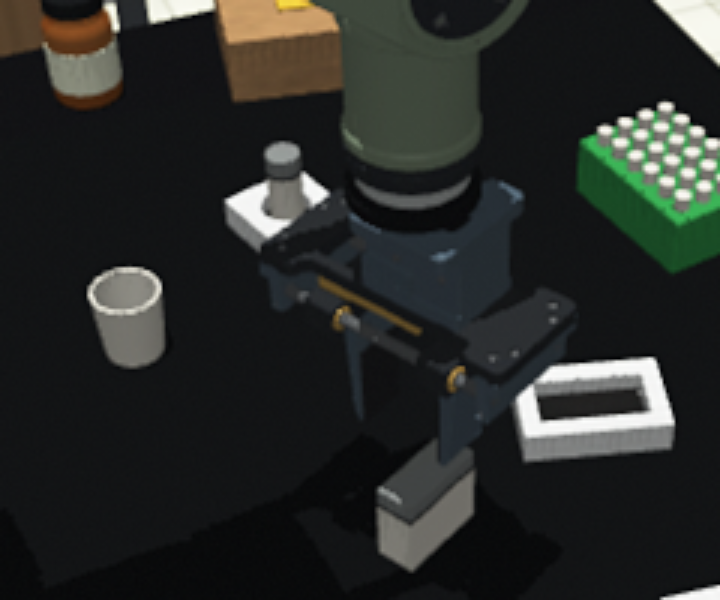

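The vial stands upright in its well (crop (283,180)), and the jaws straddle the slide box with the right orientation.

>>> arm_command --motion '[{"offset":[-0.0028,-0.0023,0.02],"spin":-0.006},{"offset":[0,0,0.025],"spin":0},{"offset":[0,0,0.022],"spin":0},{"offset":[0,0,0.009],"spin":0},{"offset":[0,0,0],"spin":0}]'

```text
time_s: 12.0
ee_pos: [485.1, 61.0, 36.3]
ee_rot: [180.0, -0.0, -151.6]
force: [0.2, 0.1, -0.5]
gripper_width: 56.1
gripper_force: 0.0
```

>>> arm_command --motion '[{"offset":[0,0,0],"spin":0},{"offset":[0,0,0],"spin":0},{"offset":[0,0,0],"spin":0},{"offset":[0,0,0],"spin":0},{"offset":[0,0,0],"spin":0}]' --jaw 0.015 --newtons 20

```text
time_s: 12.62
ee_pos: [485.4, 60.3, 36.9]
ee_rot: [-180.0, 0.0, -151.7]
force: [-0.3, 0.3, 4.7]
gripper_width: 28.1
gripper_force: 20.0
```

>>> arm_command --motion '[{"offset":[0,0,-0.008],"spin":0},{"offset":[0,0,-0.02],"spin":0},{"offset":[0,0,-0.02],"spin":0},{"offset":[0,0,-0.008],"spin":0},{"offset":[0,0,0],"spin":0}]'

```text
time_s: 13.25
ee_pos: [485.1, 60.3, 92.7]
ee_rot: [-180.0, 0.0, -151.7]
force: [0.7, 0.3, -2.2]
gripper_width: 27.8
gripper_force: 20.0
```

```bash
python3 -c "
from go import *
go(633,112,92,163.4,10)"
```

```text
t 13.25 tool offset mm [-154.7  -24.7    0.7] per row m [-0.0155 -0.0025  0.0001] spin rad 0.784 44.9
```

>>> arm_command --motion '[{"offset":[-0.01,-0.002,0],"spin":0},{"offset":[-0.022,-0.003,0],"spin":0},{"offset":[-0.03,-0.005,0],"spin":0},{"offset":[-0.033,-0.005,0],"spin":0},{"offset":[-0.03,-0.005,0],"spin":0}]'

```text
time_s: 13.88
ee_pos: [605.9, 102.6, 91.3]
ee_rot: [180.0, -0.1, -151.7]
force: [0.6, -0.2, -1.3]
gripper_width: 28.3
gripper_force: 20.0
```

>>> arm_command --motion '[{"offset":[-0.02,-0.003,0],"spin":0},{"offset":[-0.0097,-0.0017,0],"spin":0},{"offset":[0,0,0],"spin":0.06},{"offset":[0,0,0],"spin":0.12},{"offset":[0,0,0],"spin":0.15}]'

```text
time_s: 14.5
ee_pos: [632.4, 111.8, 91.7]
ee_rot: [180.0, -0.1, -170.9]
force: [-0.8, -0.3, -1.8]
gripper_width: 27.8
gripper_force: 20.0
```

>>> arm_command --motion '[{"offset":[0,0,0],"spin":0.15},{"offset":[0,0,0],"spin":0.15},{"offset":[0,0,0],"spin":0.1},{"offset":[0,0,0.01],"spin":0.054},{"offset":[0,0,0.01],"spin":0}]'

```text
time_s: 15.12
ee_pos: [632.5, 111.8, 71.6]
ee_rot: [-180.0, -0.1, 163.4]
force: [-0.4, -0.4, -0.5]
gripper_width: 27.9
gripper_force: 20.0
```

>>> arm_command --motion '[{"offset":[0,0,0.005],"spin":0},{"offset":[0,0,0],"spin":0}]'

```text
time_s: 15.38
ee_pos: [632.6, 111.8, 66.8]
ee_rot: [-180.0, -0.1, 163.4]
force: [-0.1, 0.0, -1.3]
gripper_width: 28.2
gripper_force: 20.0
```

```bash
python3 -c "
from go import *
go(633,112,47,163.4,10)
p,d=env.grab_frame('side');cv2.imwrite('pics/s4.png',cv2.resize(p[100:300,260:500],None,fx=3,fy=3))"
```

```text
t 15.375 tool offset mm [-0.4  0.3 19.8] per row m [-0.     0.     0.002] spin rad 0.0 0.0
```

View pics/s4.png

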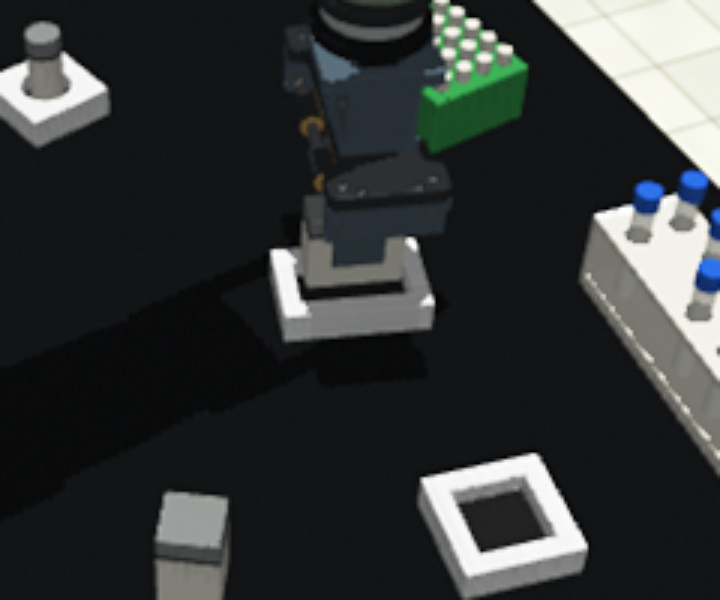

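The box is aligned over the oblong well, with its long side parallel to the well (crop (352,275)). I'll lower it.

>>> arm_command --motion '[{"offset":[0,0,0.009],"spin":0},{"offset":[0,0,0.007],"spin":0},{"offset":[0,0,0.002],"spin":0},{"offset":[0,0,0.001],"spin":0},{"offset":[0,0,0],"spin":0}]'

```text
time_s: 16.05
ee_pos: [633.1, 112.0, 48.5]
ee_rot: [180.0, 0.0, 163.4]
force: [0.2, 0.4, -1.0]
gripper_width: 28.0
gripper_force: 20.0
```

>>> arm_command --motion '[{"offset":[0,0,0.0007],"spin":0},{"offset":[0,0,0],"spin":0},{"offset":[0,0,0],"spin":0}]'

```text
time_s: 16.42
ee_pos: [633.0, 112.0, 47.8]
ee_rot: [180.0, 0.0, 163.4]
force: [-0.2, -0.1, -1.0]
gripper_width: 28.0
gripper_force: 20.0
```

>>> arm_command --motion '[{"offset":[0,0,0.0007],"spin":0},{"offset":[0,0,0],"spin":0},{"offset":[0,0,0.0004],"spin":0},{"offset":[0,0,0],"spin":0}]'

```text
time_s: 16.92
ee_pos: [633.0, 111.9, 47.0]
ee_rot: [180.0, 0.0, 163.4]
force: [-1.0, 0.0, 1.8]
gripper_width: 28.0
gripper_force: 20.0
```

>>> arm_command --motion '[{"offset":[0,0,0],"spin":0},{"offset":[0,0,0],"spin":0},{"offset":[0,0,0],"spin":0}]' --jaw 0.056

```text
time_s: 17.3
ee_pos: [633.0, 112.0, 46.6]
ee_rot: [180.0, 0.0, 163.4]
force: [-0.4, -0.4, 0.5]
gripper_width: 54.3
gripper_force: 0.0
```

>>> arm_command --motion '[{"offset":[0,0,-0.01],"spin":0},{"offset":[0,0,-0.02],"spin":0},{"offset":[0,0,-0.03],"spin":0.08},{"offset":[0,0,-0.01],"spin":0.178},{"offset":[0,0,0],"spin":0}]' --jaw 0.066

```text
time_s: 17.92
ee_pos: [633.7, 112.1, 118.4]
ee_rot: [179.9, 0.1, 148.7]
force: [-0.0, 0.6, -0.7]
gripper_width: 66.1
gripper_force: 0.0
```

```bash
python3 -c "
from go import *
go(433,-71.9,112,148.6,7)"
```

```text
t 17.925 tool offset mm [  76.1 -261.4    6.4] per row m [ 0.0109 -0.0373  0.0009] spin rad 0.002 0.1
```

>>> arm_command --motion '[{"offset":[0.0109,-0.0373,0.001],"spin":0},{"offset":[0.0109,-0.0373,0.001],"spin":0},{"offset":[0.0109,-0.0373,0.001],"spin":0},{"offset":[0.0109,-0.0373,0.001],"spin":0},{"offset":[0.0109,-0.0373,0.001],"spin":0}]'

```text
time_s: 18.55
ee_pos: [487.9, -19.6, 111.2]
ee_rot: [-180.0, -0.0, 148.8]
force: [0.2, -1.2, 0.7]
gripper_width: 66.0
gripper_force: 0.0
```

>>> arm_command --motion '[{"offset":[0.0109,-0.0373,0],"spin":0},{"offset":[0.0109,-0.0373,0],"spin":0},{"offset":[0,0,0],"spin":0},{"offset":[0,0,0],"spin":0}]'

```text
time_s: 19.05
ee_pos: [432.4, -71.1, 111.7]
ee_rot: [180.0, 0.0, 148.7]
force: [0.9, 1.0, 0.4]
gripper_width: 66.3
gripper_force: 0.0
```

```bash
python3 -c "
from go import *
go(433,-71.9,38,148.6,8)
p,d=env.grab_frame('side');cv2.imwrite('pics/s5.png',cv2.resize(p[130:330,230:470],None,fx=3,fy=3))"
```

```text
t 19.05 tool offset mm [-0.9 -0.3 73.7] per row m [-0.0001 -0.      0.0092] spin rad 0.001 0.1
```

View pics/s5.png

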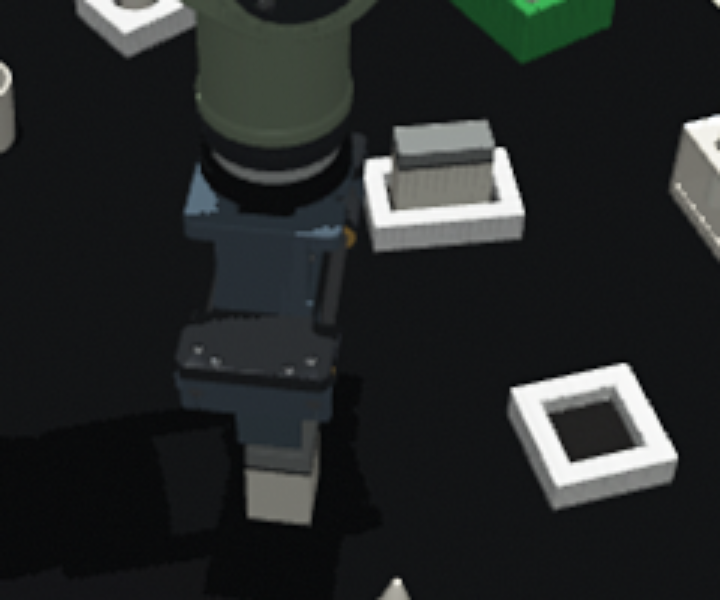

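The slide box is seated in its well (crop (443,165)), and the gripper is aligned with the square pot (crop (282,485)). I'll descend and grip.

>>> arm_command --motion '[{"offset":[-0.0005,0,0.02],"spin":0},{"offset":[0,0,0.025],"spin":0},{"offset":[0,0,0.02],"spin":0},{"offset":[0,0,0.009],"spin":0},{"offset":[0,0,0],"spin":0}]'

```text
time_s: 19.73
ee_pos: [432.6, -71.1, 37.2]
ee_rot: [-180.0, -0.1, 148.7]
force: [-0.5, 0.6, 0.4]
gripper_width: 66.0
gripper_force: 0.0
```

>>> arm_command --motion '[{"offset":[0,0,0],"spin":0},{"offset":[0,0,0],"spin":0},{"offset":[0,0,0],"spin":0},{"offset":[0,0,0],"spin":0},{"offset":[0,0,0],"spin":0}]' --jaw 0.025

```text
time_s: 20.35
ee_pos: [432.6, -71.6, 38.1]
ee_rot: [180.0, 0.0, 148.6]
force: [-1.5, 0.4, 5.4]
gripper_width: 38.0
gripper_force: 20.0
```

>>> arm_command --motion '[{"offset":[0,0,-0.008],"spin":0},{"offset":[0,0,-0.02],"spin":0},{"offset":[0,0,-0.02],"spin":0},{"offset":[0,0,-0.008],"spin":0},{"offset":[0,0,0],"spin":0}]'

```text
time_s: 20.98
ee_pos: [432.4, -71.5, 93.9]
ee_rot: [180.0, 0.0, 148.6]
force: [-0.3, -0.4, -0.9]
gripper_width: 37.7
gripper_force: 20.0
```

```bash
python3 -c "
from go import *
go(622.3,-114,92,172,10)"
```

```text
t 20.975 tool offset mm [-184.3   62.6    1.9] per row m [-0.0184  0.0063  0.0002] spin rad -0.408 -23.4
```

>>> arm_command --motion '[{"offset":[-0.01,0.0033,0],"spin":0},{"offset":[-0.022,0.0075,0],"spin":0},{"offset":[-0.03,0.0102,0],"spin":0},{"offset":[-0.034,0.0116,0],"spin":0},{"offset":[-0.034,0.0116,0],"spin":0}]'

```text
time_s: 21.6
ee_pos: [567.6, -101.8, 92.5]
ee_rot: [-180.0, -0.1, 148.6]
force: [-0.0, -0.6, -1.0]
gripper_width: 38.2
gripper_force: 20.0
```

>>> arm_command --motion '[{"offset":[-0.028,0.0095,0],"spin":0},{"offset":[-0.018,0.006,0],"spin":0},{"offset":[-0.0083,0.0029,0],"spin":-0.04},{"offset":[0,0,0],"spin":-0.1},{"offset":[0,0,0],"spin":-0.12}]'

```text
time_s: 22.22
ee_pos: [622.5, -114.1, 92.0]
ee_rot: [-180.0, -0.1, 163.7]
force: [-0.4, 0.6, -1.4]
gripper_width: 37.7
gripper_force: 20.0
```

>>> arm_command --motion '[{"offset":[0,0,0],"spin":-0.1},{"offset":[0,0,0.01],"spin":-0.048},{"offset":[0,0,0.01],"spin":0},{"offset":[0,0,0.005],"spin":0},{"offset":[0,0,0],"spin":0}]'

```text
time_s: 22.85
ee_pos: [622.0, -114.0, 67.8]
ee_rot: [180.0, -0.1, 172.0]
force: [-0.3, -0.4, -0.8]
gripper_width: 37.8
gripper_force: 20.0
```

```bash
python3 -c "
from go import *
go(622.3,-114,48.2,172,10)
p,d=env.grab_frame('side');cv2.imwrite('pics/s6.png',cv2.resize(p[150:350,310:550],None,fx=3,fy=3))"
```

```text
t 22.85 tool offset mm [-0.3  0.  19.6] per row m [-0.     0.     0.002] spin rad -0.001 -0.0
```

View pics/s6.png

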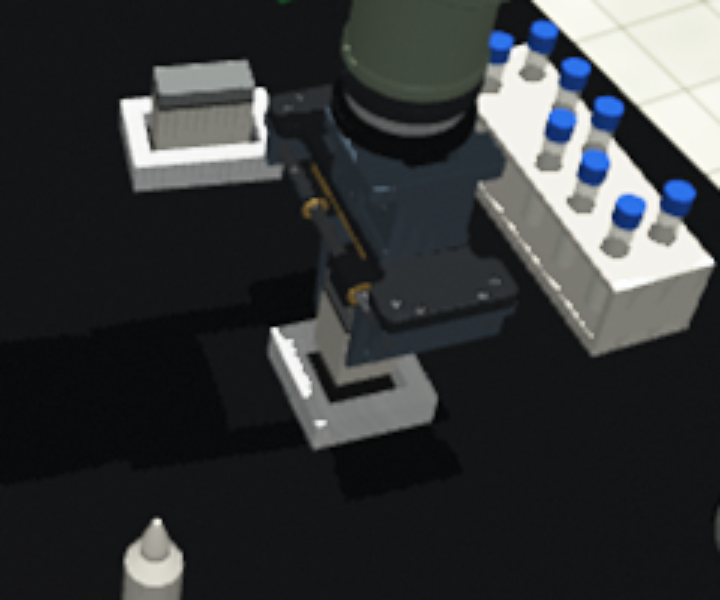

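The pot is square with its well (crop (355,365)) and the rack is clear. I'll lower it.

>>> arm_command --motion '[{"offset":[0,0,0.009],"spin":0},{"offset":[0,0,0.007],"spin":0},{"offset":[0,0,0.002],"spin":0},{"offset":[0,0,0.001],"spin":0},{"offset":[0,0,0],"spin":0}]'

```text
time_s: 23.52
ee_pos: [622.3, -114.0, 49.7]
ee_rot: [180.0, 0.0, 172.0]
force: [0.4, 0.4, -1.2]
gripper_width: 38.0
gripper_force: 20.0
```

>>> arm_command --motion '[{"offset":[0,0,0.0005],"spin":0},{"offset":[0,0,0],"spin":0},{"offset":[0,0,0],"spin":0}]'

```text
time_s: 23.9
ee_pos: [622.2, -114.0, 49.2]
ee_rot: [180.0, 0.0, 172.0]
force: [0.2, 0.5, -1.2]
gripper_width: 37.9
gripper_force: 20.0
```

>>> arm_command --motion '[{"offset":[0,0,0.0006],"spin":0},{"offset":[0,0,0],"spin":0},{"offset":[0,0,0.0005],"spin":0},{"offset":[0,0,0],"spin":0}]'

```text
time_s: 24.4
ee_pos: [622.3, -114.0, 48.1]
ee_rot: [180.0, 0.0, 172.0]
force: [-0.3, -0.2, -0.8]
gripper_width: 38.3
gripper_force: 20.0
```

>>> arm_command --motion '[{"offset":[0,0,0.0004],"spin":0},{"offset":[0,0,0],"spin":0}]'

```text
time_s: 24.65
ee_pos: [622.3, -114.0, 48.1]
ee_rot: [180.0, 0.0, 172.0]
force: [-1.3, -0.3, 3.1]
gripper_width: 37.9
gripper_force: 20.0
```

>>> arm_command --motion '[{"offset":[0,0,0],"spin":0},{"offset":[0,0,0],"spin":0},{"offset":[0,0,0],"spin":0}]' --jaw 0.066

```text
time_s: 25.02
ee_pos: [622.2, -114.0, 47.4]
ee_rot: [180.0, -0.0, 172.0]
force: [-0.3, -0.3, -0.7]
gripper_width: 64.7
gripper_force: 0.0
```

>>> arm_command --motion '[{"offset":[0,0,-0.01],"spin":0},{"offset":[0,0,-0.02],"spin":0},{"offset":[0,0,-0.03],"spin":0},{"offset":[0,0,-0.015],"spin":0.1},{"offset":[0,0,0],"spin":0.16}]' --jaw 0.082

```text
time_s: 25.65
ee_pos: [623.4, -114.3, 125.3]
ee_rot: [179.9, 0.3, 156.8]
force: [0.2, -0.3, 0.5]
gripper_width: 82.4
gripper_force: 0.0
```

>>> arm_command --motion '[{"offset":[0,0,0],"spin":0.16},{"offset":[0,0,0],"spin":0.16},{"offset":[0,0,0],"spin":0.12},{"offset":[0,0,0],"spin":0}]'

```text
time_s: 26.15
ee_pos: [622.4, -114.1, 123.3]
ee_rot: [180.0, 0.0, 132.0]
force: [0.3, -0.3, -0.4]
gripper_width: 81.7
gripper_force: 0.0
```

```bash
python3 -c "
from go import *
go(358.6,-277.7,116,132,8)"
```

```text
t 26.15 tool offset mm [  54.7 -305.6    7.3] per row m [ 0.0068 -0.0382  0.0009] spin rad -0.001 -0.0
```

>>> arm_command --motion '[{"offset":[0.0068,-0.0382,0],"spin":0},{"offset":[0.0068,-0.0382,0],"spin":0},{"offset":[0.0068,-0.0382,0],"spin":0},{"offset":[0.0068,-0.0382,0],"spin":0},{"offset":[0.0068,-0.0382,0],"spin":0}]'

```text
time_s: 26.78
ee_pos: [456.4, -216.9, 123.1]
ee_rot: [180.0, 0.1, 132.0]
force: [0.1, 0.5, 0.3]
gripper_width: 81.9
gripper_force: 0.0
```

>>> arm_command --motion '[{"offset":[0.0068,-0.0382,0],"spin":0},{"offset":[0.0068,-0.0382,0],"spin":0},{"offset":[0.0068,-0.0382,0.007],"spin":0},{"offset":[0,0,0],"spin":0},{"offset":[0,0,0],"spin":0}]'

```text
time_s: 27.4
ee_pos: [359.0, -277.8, 116.1]
ee_rot: [180.0, 0.1, 131.9]
force: [-0.4, 0.7, 0.1]
gripper_width: 82.2
gripper_force: 0.0
```

```bash
python3 -c "
from go import *
go(358.6,-277.7,36,132,8)
p,d=env.grab_frame('side');cv2.imwrite('pics/s7.png',cv2.resize(p[240:480,240:528],None,fx=2.5,fy=2.5))"
```

```text
t 27.4 tool offset mm [ 0.4 -0.3 80.1] per row m [ 0.   -0.    0.01] spin rad -0.001 -0.1
```

View pics/s7.png

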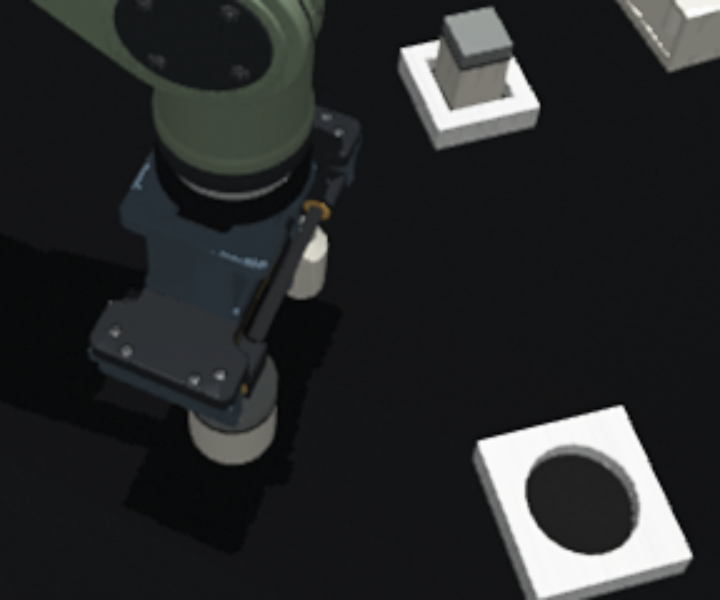

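The pot is seated (crop (470,65)). The fingers over the jar point along the line to the dropper (crop (305,265)), so I'll turn away from it before descending.

>>> arm_command --motion '[{"offset":[0,0,0],"spin":0.15},{"offset":[0,0,0],"spin":0.15},{"offset":[0,0,0],"spin":0.15},{"offset":[0,0,0],"spin":0.15},{"offset":[0,0,0],"spin":0.15}]'

```text
time_s: 28.08
ee_pos: [359.6, -277.1, 115.8]
ee_rot: [180.0, 0.0, 88.8]
force: [-0.2, 0.1, 0.5]
gripper_width: 82.0
gripper_force: 0.0
```

>>> arm_command --motion '[{"offset":[0,0,0.02],"spin":0},{"offset":[0,0,0.025],"spin":0},{"offset":[0,0,0.025],"spin":0},{"offset":[0,0,0.01],"spin":0},{"offset":[0,0,0],"spin":0}]'

```text
time_s: 28.7
ee_pos: [358.8, -277.2, 35.4]
ee_rot: [-180.0, -0.0, 89.0]
force: [-0.6, -0.2, -0.2]
gripper_width: 82.3
gripper_force: 0.0
```

>>> arm_command --motion '[{"offset":[0,0,0],"spin":0},{"offset":[0,0,0],"spin":0},{"offset":[0,0,0],"spin":0},{"offset":[0,0,0],"spin":0},{"offset":[0,0,0],"spin":0}]' --jaw 0.04 --newtons 25

```text
time_s: 29.32
ee_pos: [358.6, -277.8, 36.1]
ee_rot: [180.0, 0.0, 88.9]
force: [-0.2, 0.9, 5.1]
gripper_width: 53.7
gripper_force: 25.0
```

>>> arm_command --motion '[{"offset":[0,0,-0.008],"spin":0},{"offset":[0,0,-0.02],"spin":0},{"offset":[0,0,-0.02],"spin":0},{"offset":[0,0,-0.008],"spin":0},{"offset":[0,0,0],"spin":0}]'

```text
time_s: 29.95
ee_pos: [358.4, -277.6, 91.8]
ee_rot: [180.0, 0.0, 88.9]
force: [0.1, -1.0, -1.0]
gripper_width: 53.9
gripper_force: 25.0
```

```bash
python3 -c "
from go import *
go(522.6,-413,92,89,10)"
```

```text
t 29.95 tool offset mm [-132.3  166.7   -0.2] per row m [-0.0132  0.0167 -0.    ] spin rad -0.002 -0.1
```

>>> arm_command --motion '[{"offset":[-0.008,0.01,0],"spin":0},{"offset":[-0.015,0.019,0],"spin":0},{"offset":[-0.02,0.025,0],"spin":0},{"offset":[-0.022,0.028,0],"spin":0},{"offset":[-0.022,0.028,0],"spin":0}]'

```text
time_s: 30.58
ee_pos: [467.9, -367.6, 90.4]
ee_rot: [-180.0, -0.0, 88.9]
force: [-0.5, 0.1, -1.8]
gripper_width: 53.7
gripper_force: 25.0
```

>>> arm_command --motion '[{"offset":[-0.022,0.028,0],"spin":0},{"offset":[-0.015,0.019,0],"spin":0},{"offset":[-0.0083,0.0097,0],"spin":0},{"offset":[0,0,0.01],"spin":0},{"offset":[0,0,0.01],"spin":0}]'

```text
time_s: 31.2
ee_pos: [521.5, -412.1, 70.3]
ee_rot: [-179.9, -0.1, 88.9]
force: [1.0, -0.4, -0.4]
gripper_width: 53.6
gripper_force: 25.0
```

>>> arm_command --motion '[{"offset":[0,0,0.005],"spin":0},{"offset":[0,0,0],"spin":0},{"offset":[0,0,0],"spin":0}]'

```text
time_s: 31.58
ee_pos: [522.6, -413.0, 67.0]
ee_rot: [180.0, 0.0, 88.9]
force: [0.3, 0.1, -2.0]
gripper_width: 53.7
gripper_force: 25.0
```

```bash
python3 -c "
from go import *
go(522.6,-413,46.2,89,10)
p,d=env.grab_frame('side');cv2.imwrite('pics/s8.png',cv2.resize(p[240:480,320:608],None,fx=2.5,fy=2.5))"
```

```text
t 31.575 tool offset mm [ 0.   0.  20.8] per row m [0.     0.     0.0021] spin rad -0.001 -0.1
```

View pics/s8.png

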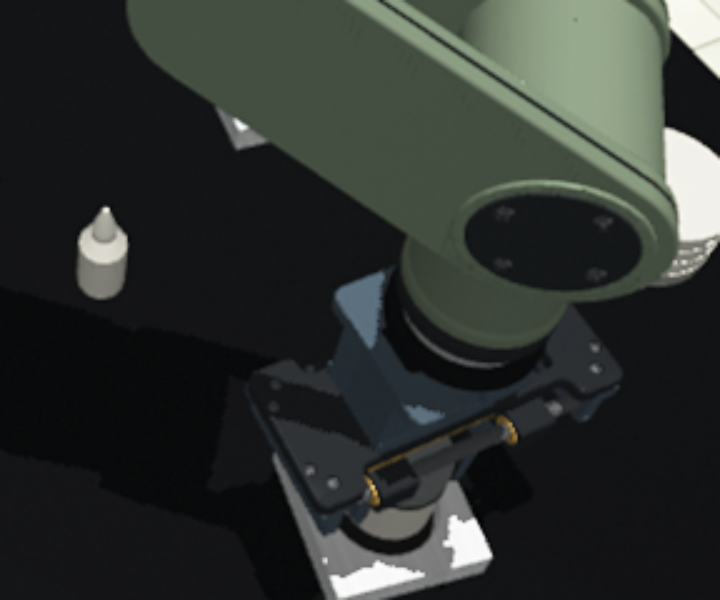

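The jar is centred over the round well (crop (395,525)) and the dropper is undisturbed. I'll lower it.

>>> arm_command --motion '[{"offset":[0,0,0.009],"spin":0},{"offset":[0,0,0.007],"spin":0},{"offset":[0,0,0.002],"spin":0},{"offset":[0,0,0.001],"spin":0},{"offset":[0,0,0],"spin":0}]'

```text
time_s: 32.25
ee_pos: [522.6, -413.0, 47.6]
ee_rot: [180.0, 0.0, 88.9]
force: [0.1, 0.2, -0.8]
gripper_width: 53.5
gripper_force: 25.0
```

>>> arm_command --motion '[{"offset":[0,0,0.0006],"spin":0},{"offset":[0,0,0],"spin":0},{"offset":[0,0,0.0005],"spin":0},{"offset":[0,0,0],"spin":0}]'

```text
time_s: 32.75
ee_pos: [522.5, -413.0, 46.5]
ee_rot: [180.0, -0.0, 88.9]
force: [0.5, -0.0, -1.6]
gripper_width: 53.4
gripper_force: 25.0
```

>>> arm_command --motion '[{"offset":[0,0,0.0005],"spin":0},{"offset":[0,0,0],"spin":0},{"offset":[0,0,0],"spin":0}]'

```text
time_s: 33.12
ee_pos: [522.6, -413.0, 46.2]
ee_rot: [180.0, 0.0, 88.9]
force: [-0.1, 1.4, -0.9]
gripper_width: 54.0
gripper_force: 25.0
```

>>> arm_command --motion '[{"offset":[0,0,0],"spin":0},{"offset":[0,0,0],"spin":0},{"offset":[0,0,0],"spin":0}]' --jaw 0.082

```text
time_s: 33.5
ee_pos: [522.6, -413.1, 46.0]
ee_rot: [180.0, 0.0, 88.9]
force: [0.1, 0.0, -0.5]
gripper_width: 80.2
gripper_force: 0.0
```

>>> arm_command --motion '[{"offset":[0,0,-0.01],"spin":0},{"offset":[0,0,-0.02],"spin":0},{"offset":[0,0,-0.04],"spin":0},{"offset":[0,0,-0.05],"spin":0},{"offset":[0,0,-0.04],"spin":0}]'

```text
time_s: 34.12
ee_pos: [522.8, -413.3, 209.1]
ee_rot: [179.9, 0.1, 88.9]
force: [0.6, -1.0, 0.3]
gripper_width: 81.8
gripper_force: 0.0
```

>>> arm_command --motion '[{"offset":[0.03,0,-0.02],"spin":0},{"offset":[0.05,-0.04,0],"spin":0},{"offset":[0.05,-0.05,0],"spin":0},{"offset":[0.05,-0.05,0],"spin":0},{"offset":[0.03,-0.03,0],"spin":0}]'

```text
time_s: 34.75
ee_pos: [366.8, -211.0, 226.8]
ee_rot: [180.0, 0.0, 88.9]
force: [0.4, 0.8, 1.4]
gripper_width: 81.6
gripper_force: 0.0
```

```bash
python3 - <<'E'
from m import *
p,d=env.grab_frame("top"); cv2.imwrite("pics/top1.png",p)
O={"b_s":(142,248,28,24),"b_l":(512,234,36,24),"b_sq":(375,193,30,24),"b_o":(274,191,36,24),"vial":(140,248,24,72),"jar":(513,234,34,70),"pot":(375,192,26,76),"box":(274,191,34,70),"drop":(419,272,16,70),"beak":(179,317,22,55)}
measure(d,"top",O); print(env.state()["ee_pos"])
E
```

```text
b_s 732 z 23.7 ctr [512.4 406. ] size [70.6 72.1] ang 15.1 mean [511.4 402.3]
b_l 1083 z 23.4 ctr [ 523.1 -413.2] size [96.  94.8] ang 80.2 mean [ 520.9 -407.2]
b_sq 722 z 23.5 ctr [ 622.3 -114. ] size [78.1 79.4] ang 81.9 mean [ 619.6 -113.4]
b_o 796 z 23.5 ctr [633.1 112.2] size [ 69.  104.9] ang 73.5 mean [630.9 110.6]
vial 150 z 71.4 ctr [512.8 408.2] size [28.5 25.7] ang 89.5 mean [513.2 406.4]
jar 521 z 69.3 ctr [ 523.1 -412.8] size [53.3 51.9] ang 88.5 mean [ 522.7 -412.1]
pot 330 z 75.2 ctr [ 622.9 -113. ] size [38.3 38.7] ang 82.0 mean [ 622.3 -112.6]
box 418 z 69.4 ctr [632.5 113. ] size [28.6 66.4] ang 73.2 mean [631.8 112.5]
drop 39 z 70.1 ctr [ 441.7 -202.6] size [14.5 12.7] ang 88.6 mean [ 441.9 -201.6]
beak 152 z 53.5 ctr [360.6 317.9] size [51.3 49. ] ang 88.3 mean [360.  320.3]
[ 362.88086195 -207.63148733  226.46086412]
```

View pics/top1.png

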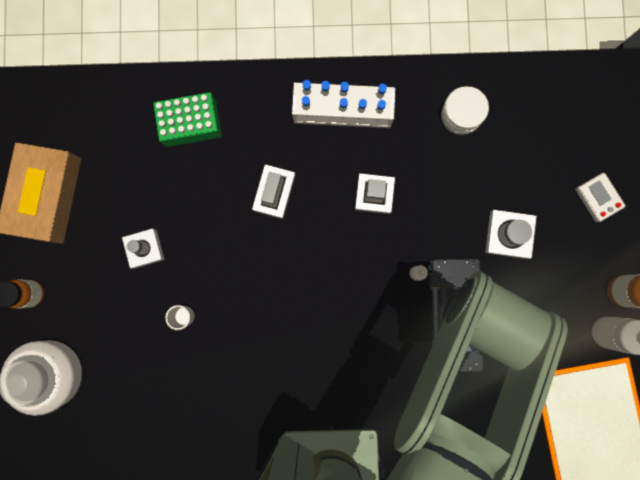

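All four containers stand in their wells, at (140,246), (274,188), (375,190) and (517,233). They are within about 2 mm of centre, with tops 10 mm higher than at the start. The dropper and beaker haven't moved, and the arm is clear.

```bash
python3 -c "
from workcell import env
print(env.job_done())"
```

```text
the job is handed in; nothing more can be done
None
```

I handed the job in at about 35 s on the robot's clock: all four containers measured upright on their own wells' floors within about 3 mm of centre, with the dropper and beaker unmoved; the hand-in returned no verdict.

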